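# Stand two slumped clay tiles back in the drying rack

### The arm

A 6-joint arm with a two-finger parallel gripper is mounted at the origin on a cart in front of the work surface, level with it; the furniture and walls round the work are solid. World frame = base frame: x ahead of the robot, y to its left, z up, the work surface at z = 0. Lengths are in m, angles in degrees, forces in N, time in s.
With the tool pointing down it reaches from about 0.35 to 0.875 m from the base axis. Payload 4.2 kg.
Tool frame: the origin (TCP) lies at the very end of the fingers, on their centre line; the grasp point (between the pads) lies 19 mm behind it; z points along the fingers, y is the line along which they close (so a half turn about z gives the same grasp; the last joint's range is limited). The gripper opens to 87 mm and grips with 3 to 60 N. Pads are 19 mm wide; open, the fingers measure 117 mm over their backs; the gripper's body (75 mm by 190 mm) begins 51 mm behind the grasp point.
Start: joints at [87.697, 22.042, 0.453, 0, -68.411, -14.817], TCP at [0.184, 0.597, 0.223] pointing down, gripper open.
Joint ranges: [-179.83, 179.83], [-69.29, 118.12], [-61.27, 80.66], [-181.25, 117.63], [-171.15, -9.14], [-177.46, 177.46]. Speed limits (degrees/s): [159.86, 159.86, 180, 180, 180, 180].

### API

Orientations are given as a 3x3 rotation matrix whose columns are the frame's x, y, z axes.
In Python, from station import sense, cams, r gives the robot as it stands. The module is installed in compiled form; this text tells all that it offers.
- The arm moves only by the tool step_arm, never from a script. Its argument "targets" is text: rows parted by semicolons, each of 4 numbers parted by spaces: the shift along the tool's x, y, z in cm, then the turn about the tool's z in degrees. In form: x y z turn; .... A call has 1 to 12 rows; each row shifts and turns the commanded pose from where the row before left it, along the tool's axes as they then stand; what a row does not reach is not made up. A row lasts 1/12 s, in which the tool goes at most 41.7 mm and 7.16 degrees, less where a joint would pass 70% of its speed; a pose out of reach is approached as far as the arm can. A call with a gripper value outside its range is refused whole. "claw" is the finger opening in cm, from 0 to 8.7, set as the call begins (left out, the last holds). The fingers move at their own pace and stop on an object; the grip force is fixed at half the most. Time passes only in rows, so rows that do not move let the fingers close. It gives the time, the measured TCP pose, the force, the opening and the grip force at its end, in the units of the state.
- sense(): the state, without advancing time (a new reading comes with each control period).
- cams.capture(name): name is "side" or "top" or "wrist"; returns a dict with "frame" (384x512x3 uint8, blue, green, red), "vertical_fov" (degrees; the focal length in pixels is half the picture's height over the tangent of half this angle, whatever the lens; pixels are square), "cx", "cy" (the principal point, pixels), "eye" and "rotation" of the camera in the world; the wrist camera has in their place "tool_from_camera" (4x4, takes a point from camera to tool coordinates, whose origin is the TCP and whose axes are the flange's). Camera axes: x right, y down, z forward; pixel columns grow to the right and rows downward; lengths in m; the calibration is good to about 2 mm. A picture is of the moment at which its call begins: read the wrist's pose just before it. There is no depth.
- r.finish_job(): hands the job in; it is judged then, once.
The state is a dict: "time_s": time; "joints": joint angles; "joint_velocities": joint speeds; "effort": joint torques, N m; "tcp_pos": TCP position; "ee_rot": TCP orientation; "wrist_force": force on the tool from outside, world axes, zero at the start; "moment": the same for the moment, N m; "gripper_width": opening from 0.0 (shut) to 1.0 (fully open); "gripper_force": force on a finger pad.
Only numpy, scipy, OpenCV 4.12 (cv2) and the standard library are available. Lean on these libraries where they do the work, as an engineer would, in place of code of your own. Each camera call takes 0.05 s, during which the arm holds its last target. There are 200 camera calls.

### The job

Two clay tiles on the wooden drying rack have slumped forward onto its low front rail. With the fingertips, gently push each tile's upper edge up and away from you until it tips over past upright and leans back by itself on the tall rear rail, its foot still in the trough. Only push: the tiles must not be lifted out of the trough, and the cups, vase and other things round the rack stay where they are.

Things in the scene. Friction and masses are not known exactly. Their poses are not given: they have to be found in the camera images.
- rack: fixed wooden drying rack, 310 wide (its y) x 165 deep (its x), 133 high. Origin: middle of the trough, at table height. +x points to the rear, away from the robot; +y along the rack to the robot's left; z up. Base board 12 thick from x -90 to +75. The trough, 24 wide, runs along y between two lips 10 high above the board. End posts at y +/-146: front ones 91 high, rear ones 132
- front_rail (a point): middle of the low front rail (axis of a 12 mm rod along the rack's y, 62 in front of the trough, 81 above the table). At the start the tiles lean on it about 40 degrees forward from upright; each upper edge overhangs it by about 30 towards the robot, some 130 above the table
- rear_rail (a point): middle of the tall rear rail (axis of a 12 mm rod along the rack's y, 42 behind the trough, 122 above the table). Tiles stood back lean on it 10 to 20 degrees rearward. A few newtons against the overhanging end tip a tile about its foot; a few degrees past upright it falls back by itself
- tile_left: the left clay tile on the rack as seen from the robot: stamped brown clay, 150 tall x 81 wide x 11 thick, about 0.25 kg, loose, patterned side up. Origin: centre of its plain face, the one turned to the front rail and the robot; z is normal to the faces, towards the patterned side; x and y lie in the face but 22 degrees askew to its edges (use the two edge points).
- tile_left_top (a point): middle of the upper edge of the left tile, half-way through its thickness
- tile_left_foot (a point): middle of the lower edge of the left tile, in the trough, half-way through its thickness; 150 from the upper point. The tile turns about it
- tile_right: the right clay tile on the rack as seen from the robot: stamped brown clay, 150 tall x 81 wide x 11 thick, about 0.25 kg, loose, patterned side up. Origin: centre of its plain face, the one turned to the front rail and the robot; z is normal to the faces, towards the patterned side; x and y lie in the face but 22 degrees askew to its edges (use the two edge points).
- tile_right_top (a point): middle of the upper edge of the right tile, half-way through its thickness
- tile_right_foot (a point): middle of the lower edge of the right tile, in the trough, half-way through its thickness; 150 from the upper point. The tile turns about it
- cup_side: small clay cup, 51 across x 38 high, on the table beside the right end of the rack; origin at the centre of its underside; a bystander
- vase_behind: little clay vase, 36 across x 51 high, on the table close behind the rack; origin at the centre of its underside; a bystander
- egg: clay egg, 69 across x 77 high, on the table to the right of the rack; origin at the centre of its underside; a bystander
- cup_low: low clay cup, 59 across x 31 high, on the table, front left; origin at the centre of its underside; a bystander
- tape: tape measure, 106x85x43, on the table, front right; origin at the centre of its underside; a bystander

How it is judged:
By the outcome, as a careful person would: the job done as asked, in the order asked, and still so for the second after the job is handed in, with the robot touching nothing.
It also fails if it takes over 54 s, if anything falls off the work surface, if the arm or the gripper's body presses on something with over 40 N, if the wrist force passes 120 N, or if a joint passes its speed limit or range.

## Working session

There is one attempt and no reset: what is moved stays moved. The work goes in short steps, Python scripts to look and compute and a tool call to move; the robot and the scene stay as the last step left them, time stands still between calls to the robot, and variables do not carry over. Pictures are saved under pics/ and viewed, at most 10 in all, crops included, and the job is handed in when it is done.

Besides the shell and the picture viewer there is one more tool, called after "Call:" as name(argument=value, ...) on one line, values as JSON. step_arm: Moves the arm, as the interface text tells. Its arguments: {"type":"object","properties":{"targets":{"type":"string"},"claw":{"type":"number"}},"required":["targets"]}

```bash
mkdir -p pics; cat > h.py <<'E'
from station import sense,cams,r
import numpy as np,cv2
def cap(n,f):
    c=cams.capture(n); cv2.imwrite('pics/'+f,c['frame']); 
    np.save('pics/'+f[:-4]+'.npy',{k:v for k,v in c.items() if k!='frame'},allow_pickle=True); return c
def ray(f,u,v):
    c=np.load('pics/'+f+'.npy',allow_pickle=True).item()
    F=192/np.tan(np.radians(c['vertical_fov'])/2)
    d=np.array([(u-c['cx'])/F,(v-c['cy'])/F,1]); return np.array(c['eye']),np.array(c['rotation'])@d
def plane(f,u,v,z):
    e,d=ray(f,u,v); return e+d*(z-e[2])/d[2]
def tri(f,p,g,q):
    a,d=ray(f,*p); b,e=ray(g,*q); s=np.linalg.lstsq(np.c_[d,-e],b-a,rcond=None)[0]
    P=a+d*s[0];Q=b+e*s[1]; return (P+Q)/2,np.linalg.norm(P-Q)
def proj(f,P):
    c=np.load('pics/'+f+'.npy',allow_pickle=True).item()
    F=192/np.tan(np.radians(c['vertical_fov'])/2)
    p=np.array(c['rotation']).T@(np.array(P)-np.array(c['eye'])); return p[:2]/p[2]*F+[c['cx'],c['cy']]
E
python3 - <<'E'
from h import *
s=sense(); print(s['tcp_pos'],np.round(s['ee_rot'],3),s['time_s'])
for n in('top','side'):
    c=cap(n,n+'0.png'); print(n,c['eye'],np.round(c['rotation'],3),c['vertical_fov'],c['cx'],c['cy'])
E
```

```text
[0.18378575 0.5967402  0.22143476] [[ 0.956 -0.295 -0.001]
 [-0.295 -0.956 -0.002]
 [ 0.     0.002 -1.   ]] 0.0
top [0.48750033 0.00965137 1.13482157] [[ 0.016 -0.994  0.106]
 [-1.    -0.016  0.002]
 [-0.001 -0.106 -0.994]] 54.14734243498543 253.69652738666178 195.9174131778068
side [ 0.52396406 -1.06966953  0.95248034] [[ 0.999 -0.028  0.029]
 [-0.04  -0.628  0.777]
 [-0.004 -0.778 -0.629]] 43.92534894323722 255.52326128217715 187.88998642875882
```

View pics/top0.png

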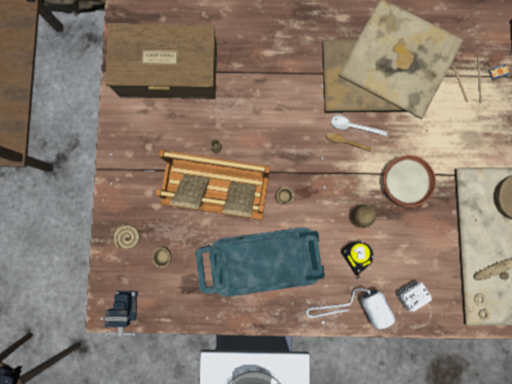

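View pics/side0.png

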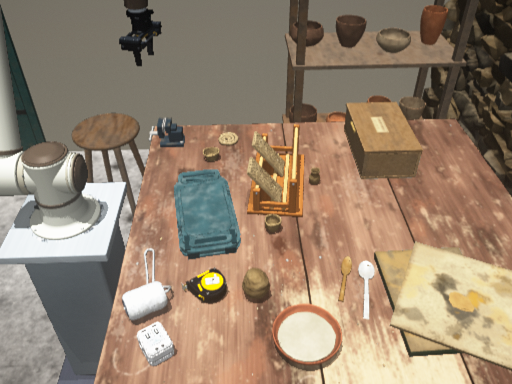

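The rack is at about (213,185) in the top view, with tiles at (190,192) and (240,198). In the side view it is at about (275,180). I'll enlarge both.

```bash
python3 - <<'E'
from h import *
a=cv2.imread('pics/top0.png')[140:225,145:305]; b=cv2.imread('pics/side0.png')[115:240,195:335]
a=cv2.resize(a,None,fx=4.5,fy=4.5,interpolation=2)
cv2.imwrite('pics/a.png',a)
b=cv2.resize(b,None,fx=4.5,fy=4.5,interpolation=2)
cv2.imwrite('pics/b.png',b); print(a.shape,b.shape)
E
```

```text
(382, 720, 3) (562, 630, 3)
```

View pics/a.png

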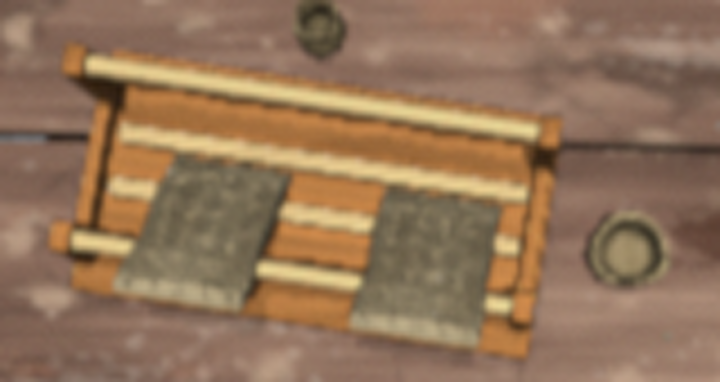

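View pics/b.png

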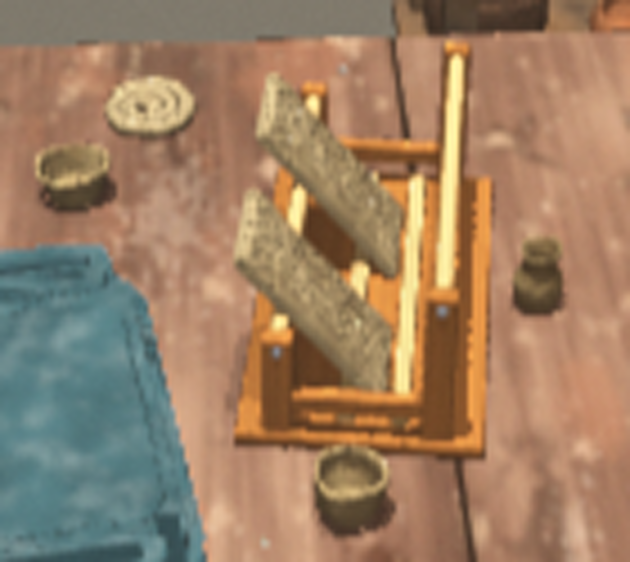

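The enlarged top view shows the post tops: rear (75,58) and (548,130), front (60,237) and (523,305). The tile upper edges are centred at about (180,290) and (415,328). In the side crop they are at about (270,105) for left and (248,230) for right.

```bash
python3 - <<'E'
from h import *
T=lambda x,y,z:plane('top0',145+x/4.5,140+y/4.5,z)
rl,rr=T(75,58,.132),T(548,130,.132); fl,fr=T(62,237,.091),T(523,305,.091)
print('posts',rl,rr,fl,fr); print('lens',np.linalg.norm(rl-rr),np.linalg.norm(fl-fr))
yv=(rl-rr+fl-fr)[:2]; yv/=np.linalg.norm(yv); xv=np.array([yv[1],-yv[0]]); print('yaw',np.degrees(np.arctan2(xv[1],xv[0])))
R=((rl+rr)/2)[:2]; Fm=((fl+fr)/2)[:2]; print('depth',(R-Fm)@xv)
O=((R-.042*xv)+(Fm+.062*xv))/2; print('O',O)
for n,(x,y) in dict(L=(180,290),R=(415,328)).items():
    P=T(x,y,.130); print(n,P,'rack xy',(P[:2]-O)@xv,(P[:2]-O)@yv)
S=lambda x,y:(195+x/4.5,115+y/4.5); A=lambda x,y:(145+x/4.5,140+y/4.5)
print(tri('top0',A(180,290),'side0',S(264,105)),tri('top0',A(415,328),'side0',S(245,228)))
print(tri('top0',A(548,130),'side0',S(443,297)))
print('cup',T(627,250,.038),'vase',T(320,28,.05))
E
```

```text
posts [0.70756499 0.26401897 0.132     ] [ 0.66799017 -0.02219213  0.132     ] [0.60321311 0.2777754  0.091     ] [ 0.56537679 -0.00936029  0.091     ]
lens 0.28893418160039974 0.28961783954567116
yaw -7.689362914799636
depth 0.1043309066167498
O [0.64594634 0.12622247]
L [0.5681999  0.19602175 0.13      ] rack xy -0.08638664978588526 0.05876900526807234
R [0.54773791 0.05540843 0.13      ] rack xy -0.08785027980960197 -0.08331778075635926
(array([0.56708975, 0.19598871, 0.12995598]), np.float64(0.002220746630406442)) (array([0.5481433 , 0.05557107, 0.12654061]), np.float64(0.0003954137526000622))
(array([ 0.66933398, -0.0223769 ,  0.12620768]), np.float64(0.000593067695891365))
cup [ 0.60637196 -0.07768806  0.038     ] vase [0.7480598  0.12526108 0.05      ]
```

Call:
step_arm(targets="0 0 0 -4.75; 0 0 0 -4.75; 2.2 2 0 0; 2.2 2 0 0; 2.2 2 0 0; 2.2 2 0 0; 2.2 2 0 0; 2.2 2 0 0; 2.2 2 0 0; 2.2 2 0 0; 2.2 2 0 0; 2.2 2 0 0", claw=3)

```text
time_s: 1.1
tcp_pos: [0.376, 0.3684, 0.2222]
ee_rot: [[0.991, -0.132, -0.001], [-0.132, -0.991, -0.001], [-0.0, 0.001, -1.0]]
wrist_force: [0.3, -0.2, 0.4]
gripper_width: 0.348
gripper_force: 0.0
```

Call:
step_arm(targets="2.2 2 0 0; 2.2 2 0 0; 2.2 2 0 0; 2.2 2 0 0; 2.2 2 0 0; 2.2 2 0 0; 2.2 2 0 0; 0 0 0 0; 0 0 0 0; 0 0 0 0; 0 0 0 0")

```text
time_s: 2.02
tcp_pos: [0.509, 0.2112, 0.2223]
ee_rot: [[0.991, -0.132, -0.0], [-0.132, -0.991, -0.0], [-0.0, 0.0, -1.0]]
wrist_force: [0.8, -0.3, -0.8]
gripper_width: 0.343
gripper_force: 0.0
```

```bash
cat >> h.py <<'E'
O=np.array([.6459,.1262]); a=np.radians(-7.69); xv=np.array([np.cos(a),np.sin(a)]); yv=np.array([-np.sin(a),np.cos(a)])
def st():
    s=sense(); p=s['tcp_pos']; R=np.array(s['ee_rot']); print('t',s['time_s'],'rack',np.round([(p[:2]-O)@xv,(p[:2]-O)@yv,p[2]],4),'yaw',np.degrees(np.arctan2(R[1,0],R[0,0])),'z',np.round(R[:,2],3),'F',np.round(s['wrist_force'],2),s['gripper_width'])
E
python3 -c "from h import *;st()"
```

```text
t 2.0167 rack [-0.147   0.0659  0.2223] yaw -7.564610334146436 z [-0. -0. -1.] F [ 0.79 -0.31 -0.8 ] 0.34259888792277765
```

Call:
step_arm(targets="0 0.7 0 0; 0 0 2.2 0; 0 0 2.2 0; 0 0 2.2 0; 0 0 2.2 0; 0 0 2.4 0; 0 0 0 0; 0.5 0 0 0; 0.5 0 0 0; 0.5 0 0 0; 0 0 0 0; 0 0 0 0")

```text
time_s: 3.02
tcp_pos: [0.5244, 0.2021, 0.1117]
ee_rot: [[0.991, -0.133, 0.002], [-0.133, -0.991, 0.001], [0.002, -0.002, -1.0]]
wrist_force: [0.3, -1.3, 0.4]
gripper_width: 0.341
gripper_force: 0.0
```

```bash
python3 -c "
from h import *
st();a=cap('side','s1.png')['frame'][100:240,180:340];b=cap('top','t1.png')['frame'][140:260,145:305]
cv2.imwrite('pics/c.png',np.hstack([cv2.resize(a,(400,350),interpolation=2),cv2.resize(b,(400,350),interpolation=2)]))"
```

```text
t 3.0167 rack [-0.1306  0.0589  0.1117] yaw -7.649245206140325 z [ 0.002  0.001 -1.   ] F [ 0.26 -1.29  0.36] 0.3411292316790227
```

View pics/c.png

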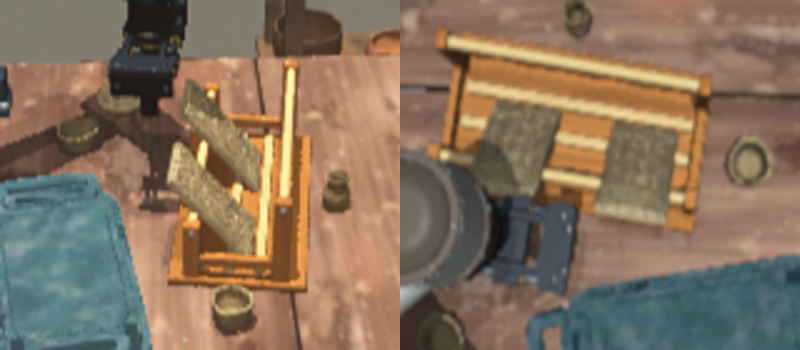

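```bash
python3 -c "
from h import *
p=np.array(sense()['tcp_pos']);u=proj('s1',p);print('side',(u-[180,100])*2.5, [(proj('t1',p+[.134*d,.991*d,.07])-[145,140])*[2.5,350/120]+[400,0] for d in(-.095,0,.095)])"
```

```text
side [150.9438848  106.55900675] [array([576.00230357, 250.37636831]), array([483.56548586, 233.97709091]), array([391.43187997, 217.63160652])]
```

The finger is where its projection predicts, in front of the left tile. Starting the push.

Call:
step_arm(targets="0.5 0 0 0; 0.5 0 0 0; 0.5 0 0 0; 0.5 0 0 0; 0.5 0 0 0; 0.5 0 0 0; 0.5 0 0 0; 0.5 0 0 0; 0.5 0 0 0; 0.5 0 0 0; 0 0 0 0; 0 0 0 0")

```text
time_s: 4.12
tcp_pos: [0.5735, 0.1951, 0.1102]
ee_rot: [[0.991, -0.133, 0.0], [-0.133, -0.991, 0.0], [0.0, -0.0, -1.0]]
wrist_force: [-0.6, 0.5, -0.8]
gripper_width: 0.343
gripper_force: 0.3
```

Call:
step_arm(targets="0.4 0 0 0; 0.4 0 0 0; 0.4 0 0 0; 0.4 0 0 0; 0.4 0 0 0; 0.4 0 0 0; 0.4 0 0 0; 0.4 0 0 0; 0.4 0 0 0; 0 0 0 0; 0 0 0 0")

```text
time_s: 5.03
tcp_pos: [0.6089, 0.1903, 0.1103]
ee_rot: [[0.991, -0.133, -0.0], [-0.133, -0.991, 0.0], [-0.0, 0.0, -1.0]]
wrist_force: [-1.0, 0.4, -0.2]
gripper_width: 0.346
gripper_force: 0.1
```

```bash
python3 -c "
from h import *
st();a=cap('side','s2.png')['frame'][100:240,180:340];b=cap('wrist','w2.png')['frame']
cv2.imwrite('pics/d.png',np.hstack([cv2.resize(a,(400,350),interpolation=2),cv2.resize(b,(400,350))]))"
```

```text
t 5.0333 rack [-0.0452  0.0586  0.1103] yaw -7.638550913484699 z [-0.  0. -1.] F [-1.02  0.36 -0.22] 0.3455167001567301
```

View pics/d.png

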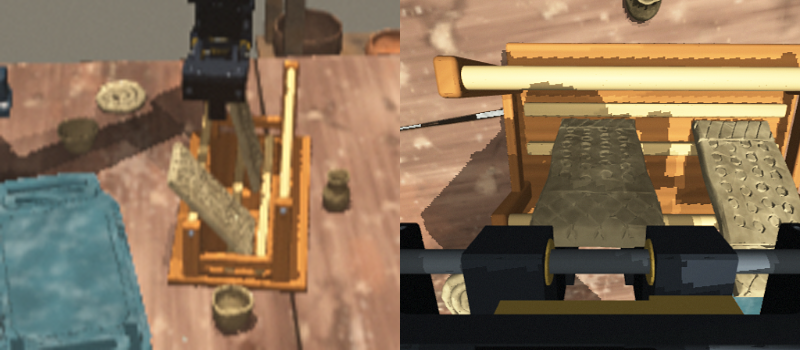

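The left tile is rising evenly on both fingers, now about 15–18° short of upright, and the right tile is untouched. Continuing.

Call:
step_arm(targets="0.35 0 0 0; 0.35 0 0 0; 0.35 0 0 0; 0.35 0 0 0; 0.35 0 0 0; 0.35 0 0 0; 0.35 0 0 0; 0.35 0 0 0; 0.35 0 0 0; 0.35 0 0 0; 0.35 0 0 0; 0.35 0 0 0")

```text
time_s: 6.13
tcp_pos: [0.6507, 0.1847, 0.1105]
ee_rot: [[0.991, -0.133, -0.0], [-0.133, -0.991, -0.0], [-0.0, 0.0, -1.0]]
wrist_force: [0.4, 0.7, 0.1]
gripper_width: 0.34
gripper_force: 0.1
```

Call:
step_arm(targets="0.25 0 0 0; 0.25 0 0 0; 0.25 0 0 0; 0.25 0 0 0; 0 0 0 0; 0 0 0 0; 0 0 0 0; 0 0 0 0")

```text
time_s: 6.8
tcp_pos: [0.6602, 0.1835, 0.1106]
ee_rot: [[0.991, -0.132, -0.0], [-0.132, -0.991, -0.0], [-0.0, 0.0, -1.0]]
wrist_force: [-0.8, 0.3, -1.4]
gripper_width: 0.342
gripper_force: 0.0
```

```bash
python3 -c "
from h import *
st();a=cap('side','s3.png')['frame'][100:240,180:340];b=cap('wrist','w3.png')['frame']
cv2.imwrite('pics/e.png',np.hstack([cv2.resize(a,(400,350),interpolation=2),cv2.resize(b,(400,350))]))"
```

```text
t 6.8 rack [0.0065 0.0587 0.1106] yaw -7.61377161028726 z [-0. -0. -1.] F [-0.77  0.32 -1.45] 0.34203986705545897
```

View pics/e.png

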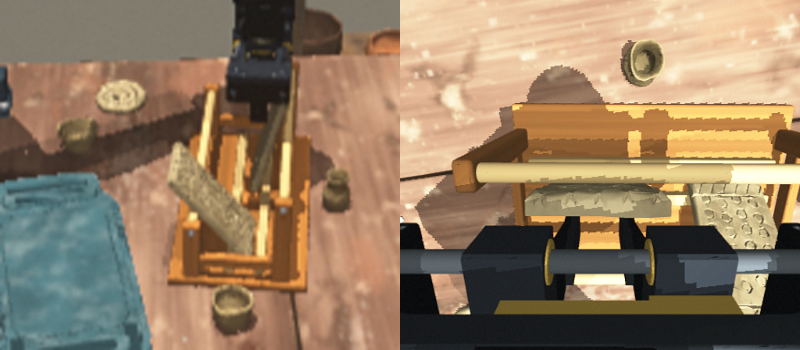

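The left tile now leans back on the rear rail with its foot in the trough. Backing off and moving across to the right tile.

Call:
step_arm(targets="-0.5 0 0 0; -1 0 0 0; -1.5 0 0 0; -1.5 0 0 0; -1.5 0 0 0; -1.5 0 0 0; -1.5 0 0 0; -1.5 0 0 0; -1.5 0 0 0; -1.5 0 0 0; -1.5 0 0 0; 0 0 0 0")

```text
time_s: 7.9
tcp_pos: [0.5089, 0.2031, 0.1108]
ee_rot: [[0.991, -0.131, -0.002], [-0.131, -0.991, -0.0], [-0.001, 0.0, -1.0]]
wrist_force: [0.6, -0.7, -0.6]
gripper_width: 0.344
gripper_force: 0.0
```

Call:
step_arm(targets="0 2 0 0; 0 2 0 0; 0 2 0 0; 0 2 0 0; 0 2 0 0; 0 2 0 0; 0 2.2 0 0; 0 0 0 0; 0 0 0 0; 0 0 0 0")

```text
time_s: 8.73
tcp_pos: [0.4934, 0.0628, 0.1108]
ee_rot: [[0.991, -0.133, 0.001], [-0.133, -0.991, 0.0], [0.001, -0.0, -1.0]]
wrist_force: [-0.9, 0.1, 0.3]
gripper_width: 0.346
gripper_force: 0.0
```

```bash
python3 -c "
from h import *
st();a=cap('side','s4.png')['frame'][100:240,180:340];b=cap('wrist','w4.png')['frame']
cv2.imwrite('pics/f.png',np.hstack([cv2.resize(a,(400,350),interpolation=2),cv2.resize(b,(400,350))]))"
```

```text
t 8.7333 rack [-0.1426 -0.0832  0.1108] yaw -7.62682428162755 z [ 0.001  0.    -1.   ] F [-0.91  0.1   0.29] 0.3461829701816663
```

View pics/f.png

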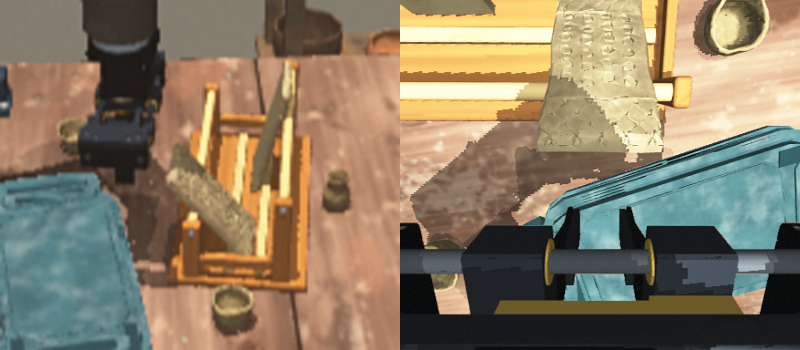

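The left tile stands on the rear rail by itself, and the gripper is aligned with the right tile. Repeating the push.

Call:
step_arm(targets="0.8 0 0 0; 0.8 0 0 0; 0.6 0 0 0; 0.5 0 0 0; 0.5 0 0 0; 0.5 0 0 0; 0.5 0 0 0; 0.5 0 0 0; 0.5 0 0 0; 0.5 0 0 0; 0.4 0 0 0; 0 0 0 0")

```text
time_s: 9.83
tcp_pos: [0.5544, 0.0545, 0.1105]
ee_rot: [[0.991, -0.133, 0.001], [-0.133, -0.991, 0.0], [0.001, -0.0, -1.0]]
wrist_force: [-0.7, -0.5, -0.2]
gripper_width: 0.346
gripper_force: 0.5
```

Call:
step_arm(targets="0.4 0 0 0; 0.4 0 0 0; 0.4 0 0 0; 0.4 0 0 0; 0.4 0 0 0; 0.4 0 0 0; 0.4 0 0 0; 0.4 0 0 0; 0.4 0 0 0; 0 0 0 0")

```text
time_s: 10.67
tcp_pos: [0.5899, 0.0497, 0.1104]
ee_rot: [[0.991, -0.133, 0.001], [-0.133, -0.991, 0.0], [0.001, -0.0, -1.0]]
wrist_force: [-0.8, -0.5, -0.0]
gripper_width: 0.343
gripper_force: 0.1
```

Call:
step_arm(targets="0.35 0 0 0; 0.35 0 0 0; 0.35 0 0 0; 0.35 0 0 0; 0.35 0 0 0; 0.35 0 0 0; 0.35 0 0 0; 0.35 0 0 0; 0.35 0 0 0; 0.35 0 0 0; 0.35 0 0 0; 0.35 0 0 0")

```text
time_s: 11.67
tcp_pos: [0.6308, 0.0441, 0.1105]
ee_rot: [[0.991, -0.133, -0.0], [-0.133, -0.991, -0.0], [-0.0, 0.0, -1.0]]
wrist_force: [-0.8, 0.3, 0.7]
gripper_width: 0.35
gripper_force: 0.1
```

```bash
python3 -c "
from h import *
st()"
```

```text
t 11.6667 rack [-0.004  -0.0833  0.1105] yaw -7.616908563455431 z [-0. -0. -1.] F [-0.82  0.3   0.74] 0.34990354581118904
```

Finish the push, wait, back off, and check.

Call:
step_arm(targets="0.25 0 0 0; 0.25 0 0 0; 0.25 0 0 0; 0.25 0 0 0; 0 0 0 0; 0 0 0 0; 0 0 0 0; 0 0 0 0")

```text
time_s: 12.33
tcp_pos: [0.6403, 0.0429, 0.1106]
ee_rot: [[0.991, -0.133, -0.0], [-0.133, -0.991, 0.0], [-0.0, -0.0, -1.0]]
wrist_force: [-0.7, 1.0, -0.0]
gripper_width: 0.343
gripper_force: 0.0
```

Call:
step_arm(targets="-0.5 0 0 0; -1 0 0 0; -1.5 0 0 0; -1.5 0 0 0; -1.5 0 0 0; -1.5 0 0 0; -1.5 0 0 0; -1.5 0 0 0; -1.5 0 0 0; -1.5 0 0 0; -1.5 0 0 0; 0 0 0 0")

```text
time_s: 13.33
tcp_pos: [0.4887, 0.0625, 0.1106]
ee_rot: [[0.991, -0.132, -0.002], [-0.132, -0.991, -0.0], [-0.002, 0.0, -1.0]]
wrist_force: [-0.3, -0.1, -0.8]
gripper_width: 0.343
gripper_force: 0.0
```

Call:
step_arm(targets="-1 0 -2 0; -1 0 -2 0; -1 0 -2 0; -1 0 -2 0; 0 0 0 0; 0 0 0 0; 0 0 0 0; 0 0 0 0")

```text
time_s: 14.0
tcp_pos: [0.4519, 0.0678, 0.1896]
ee_rot: [[0.991, -0.133, -0.002], [-0.133, -0.991, -0.001], [-0.002, 0.001, -1.0]]
wrist_force: [-0.3, -0.2, 0.5]
gripper_width: 0.347
gripper_force: 0.0
```

```bash
python3 -c "
from h import *
st();a=cap('side','s5.png')['frame'][100:240,180:340];b=cap('top','t5.png')['frame'][130:250,145:305]
cv2.imwrite('pics/g.png',np.hstack([cv2.resize(a,(400,350),interpolation=2),cv2.resize(b,(400,350),interpolation=2)]))"
```

```text
t 14.0 rack [-0.1844 -0.0838  0.1896] yaw -7.638762256846224 z [-0.002 -0.001 -1.   ] F [-0.32 -0.21  0.52] 0.3468328110597926
```

View pics/g.png

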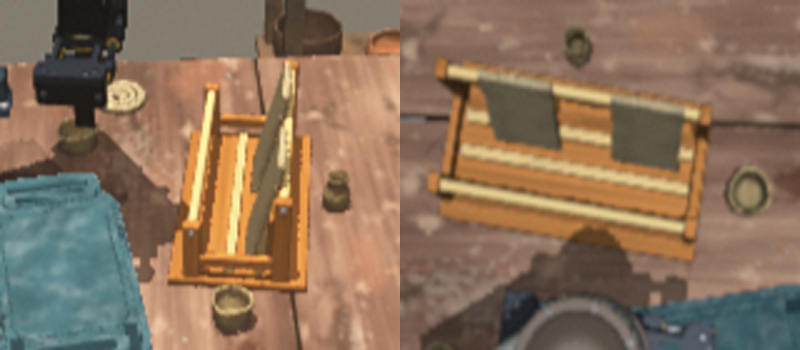

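Both tiles lean on the rear rail with their feet between the two trough lips, and the vase and cups haven't moved. Handing in.

```bash
python3 -c "
from h import *
print(r.finish_job())"
```

```text
the job is handed in; nothing more can be done
None
```

Both tiles are tipped back and lean by themselves on the rear rail with their feet in the trough; the cups and vase looked unmoved in the last views, and the job was handed in at about 14 s.

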